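Line up the kitchen canisters by height

TASK

Stand the four canisters on the four dark discs of the wooden board, one upright and centred on each disc, in order of height: the tallest on the disc next to the soap bottle, then each shorter one in turn, the shortest next to the mug. Keep them upright and set them down rather than dropping them, and leave the soap and the mug where they stand.

Things in the scene. Friction and masses are not known exactly. Their poses are not given: they have to be found in the camera images.
- canister_blue: the tallest of four loose closed round kitchen canisters, white plastic body with a blue lid: 48 mm in diameter all the way up, 120 mm tall including the lid, 0.08 to 0.38 kg, rigid. It stands upright at the start on the counter (z = 0), on the robot's side of the board. Origin: centre of its underside; z up its axis, yaw has no meaning.
- canister_green: the second tallest of four loose closed round kitchen canisters, white plastic body with a green lid: 48 mm in diameter all the way up, 95 mm tall including the lid, 0.08 to 0.38 kg, rigid. It stands upright at the start on the counter (z = 0), on the robot's side of the board. Origin: centre of its underside; z up its axis, yaw has no meaning.
- canister_yellow: the third tallest of four loose closed round kitchen canisters, white plastic body with a yellow lid: 48 mm in diameter all the way up, 70 mm tall including the lid, 0.08 to 0.38 kg, rigid. It stands upright at the start on the counter (z = 0), on the robot's side of the board. Origin: centre of its underside; z up its axis, yaw has no meaning.
- canister_red: the shortest of four loose closed round kitchen canisters, white plastic body with a red lid: 48 mm in diameter all the way up, 45 mm tall including the lid, 0.08 to 0.38 kg, rigid. It stands upright at the start on the counter (z = 0), on the robot's side of the board. Origin: centre of its underside; z up its axis, yaw has no meaning.
- disc_a: flat dark rubber disc, 68 mm across, 3 mm thick, number 1 from the robot's left (+y) of four alike, in a straight row 80 mm apart (centres) on a fixed wooden board (100 x 330 x 12 mm, long side along world y within 0.22 rad). Fixed. Origin: centre of its underside; its top, where a canister stands, is 3 mm higher, at z = 0.015. x axis: across the board, away from the robot; y: along the row.
- disc_b: flat dark rubber disc, 68 mm across, 3 mm thick, number 2 from the robot's left (+y) of four alike, in a straight row 80 mm apart (centres) on a fixed wooden board (100 x 330 x 12 mm, long side along world y within 0.22 rad). Fixed. Origin: centre of its underside; its top, where a canister stands, is 3 mm higher, at z = 0.015. x axis: across the board, away from the robot; y: along the row.
- disc_c: flat dark rubber disc, 68 mm across, 3 mm thick, number 3 from the robot's left (+y) of four alike, in a straight row 80 mm apart (centres) on a fixed wooden board (100 x 330 x 12 mm, long side along world y within 0.22 rad). Fixed. Origin: centre of its underside; its top, where a canister stands, is 3 mm higher, at z = 0.015. x axis: across the board, away from the robot; y: along the row.
- disc_d: flat dark rubber disc, 68 mm across, 3 mm thick, number 4 from the robot's left (+y) of four alike, in a straight row 80 mm apart (centres) on a fixed wooden board (100 x 330 x 12 mm, long side along world y within 0.22 rad). Fixed. Origin: centre of its underside; its top, where a canister stands, is 3 mm higher, at z = 0.015. x axis: across the board, away from the robot; y: along the row.
- soap: cream pump bottle of hand soap, white pump, 64 mm across, 150 mm tall over the pump, 0.4 kg, loose, standing on the counter in line with the discs, about 95 mm beyond the centre of the end disc, at either end of the board (changes from start to start). It marks the end where the tallest canister goes. Origin: centre of its underside, z up.
- mug: blue mug, 76 mm in diameter, 85 mm tall, handle pointing away from the robot, 0.32 kg, loose, standing on the counter at the other end of the row from the soap, about 95 mm beyond the centre of the end disc. Origin: centre of its underside, z up.

How it is judged:
By the outcome, as a careful person would: the job done as asked, in the order asked, and still so for the second after the job is handed in, with the robot touching nothing.
It also fails if it takes over 109 s, if anything falls off the work surface, if the arm or the gripper's body presses on something with over 40 N, if the wrist force passes 120 N, or if a joint passes its speed limit or range.

ROBOT

A 7-joint arm with a two-finger parallel gripper is mounted at the origin on the work surface. World frame = base frame: x ahead of the robot, y to its left, z up, the work surface at z = 0. Lengths are in m, angles in rad, forces in N, time in s.
With the tool pointing down it reaches from about 0.4 to 0.85 m from the base axis. Payload 4.5 kg.
Tool frame: the origin (TCP) lies at the very end of the fingers, on their centre line; the grasp point (between the pads) lies 19 mm behind it (ctrl.grip_point_offset is the distance from the TCP to the grasp point, in m); z points along the fingers, x is the direction in which the jaws open and shut, and the axes are right-handed (so a half turn about z gives the same grasp; the last joint's range is limited). The gripper opens to 85 mm and grips with 20 to 120 N. Pads are 22 mm wide; open, the fingers measure 114 mm over their backs; the gripper's body (76 mm by 85 mm) begins 54 mm behind the grasp point. The pads swing forward as they close: fully open they stand 13 mm farther back than shut.
Start: joints at [-1.241, 0.689, -0.195, 1.565, 0.157, 0.902, -0.215], TCP at [0.182, 0.598, 0.231] pointing down, gripper open.
Joint ranges: [-3.01, 3.01], [-0.46, 2.08], [-1.47, 1.51], [0.13, 2.56], [-1, 4.14], [0.04, 2.09], [-2.66, 2.66]. Speed limits (rad/s): [2.57, 2.57, 3.14, 3.14, 3.14, 3.14, 3.14].

INTERFACE

Orientations are given as a unit quaternion [w, x, y, z].
In Python, from station import ctrl gives the robot as it stands. The module is installed in compiled form; this text tells all that it offers.
- The arm moves only by the shell command python3 -m pendant 'ROWS'. ROWS is JSON, one flat list of numbers, 7 for each row, row after row: the shift along the tool's x, y, z in cm, then the turn, a rotation vector about the tool's x, y, z in rad, then the finger opening in cm, from 0 to 8.54. In form: [x, y, z, ax, ay, az, grip, x, y, z, ax, ay, az, grip, ...]. A call has 1 to 8 rows; each row shifts and turns the commanded pose from where the row before left it, along the tool's axes as they then stand; what a row does not reach is not made up. A row lasts 1/8 s, in which the tool goes at most 62.5 mm and 10.7 degrees, less where a joint would pass 70% of its speed; a pose out of reach is approached as far as the arm can. A call with a gripper value outside its range is refused whole. The fingers move at their own pace and stop on an object; the grip force is fixed at half the most. Time passes only in rows, so rows that do not move let the fingers close. It gives the time, the measured TCP pose, the force and the opening at its end, in the units of the state.
- ctrl.sense(): the state, without advancing time (a new reading comes with each control period).
- ctrl.read_camera(name): name is "scene" or "top" or "wrist"; returns a dict with "frame" (480x640x3 uint8, blue, green, red), "fx", "fy", "cx", "cy" (pixels), "cam_to_world" (4x4, takes a point from camera to world coordinates). Camera axes: x right, y up, looking along -z (the intrinsics and any distortion apply to the point x, -y, -z); pixel columns grow to the right and rows downward; lengths in m; the calibration is good to about 2 mm. A picture is of the moment at which its call begins. There is no depth.
- ctrl.hand_in(): hands the job in, once; it reports no verdict.
Trained networks look in the newest picture that a camera, given by its name, has taken for a name from the list of things; names that differ only in an ending like _2 or _b are one class to them, and where a whole thing is asked for, a point or a joint stands for the part that bears it (a point fixed in the world has none). Each returns a list of dicts, best first, with "confidence" (0 to 1); they miss things now and then, are a little off and sometimes report something else, mostly with a low value. They report only what shows in the picture. A call takes as long as a camera call.
- ctrl.boxes_of(camera, target): "rect" ([left, top, width, height] in pixels, round what is visible of it).
The state is a dict: "clock": time; "qpos": joint angles; "joint_velocities": joint speeds; "joint_torque": joint torques, N m; "tcp_pos": TCP position; "tool_rot": TCP orientation; "wrist_force": force on the tool from outside, world axes, zero at the start; "ft_torque": the same for the moment, N m; "width": opening from 0.0 (shut) to 1.0 (fully open).
Only numpy, scipy, OpenCV 4.12 (cv2) and the standard library are available. Lean on these libraries where they do the work, as an engineer would, in place of code of your own. Each camera call takes 0.05 s, during which the arm holds its last target.

## Working session

There is one attempt and no reset: what is moved stays moved. The work goes in short steps, Python scripts to look and compute and a shell command to move; the robot and the scene stay as the last step left them, time stands still between calls to the robot, and variables do not carry over. Pictures are saved under pics/ and viewed, and the job is handed in when it is done.

```bash
mkdir -p pics
python3 - <<'E'
from station import ctrl
import cv2
s=ctrl.sense(); print({k:s[k] for k in ['clock','tcp_pos','tool_rot','width','wrist_force']})
for c in ["scene","top"]:
    r=ctrl.read_camera(c); cv2.imwrite(f"pics/{c}0.png",r["frame"]); print(c,r["fx"],r["fy"],r["cx"],r["cy"],r["cam_to_world"],r.keys())
    for t in ["canister_blue","canister_green","canister_yellow","canister_red","disc_a","soap","mug"]:
        print(t,[(x["rect"],round(x["confidence"],2)) for x in ctrl.boxes_of(c,t)])
E
```

```text
{'clock': 0.0, 'tcp_pos': array([0.18207374, 0.59720247, 0.23048744]), 'tool_rot': array([ 6.11271910e-04,  8.03571282e-01,  5.95207815e-01, -6.91731766e-04]), 'width': 0.9964450745110818, 'wrist_force': array([ 0.9693025 ,  0.0196028 , -0.11796527])}
scene 435.7413856647049 435.7413856647049 307.0161825779556 241.4783699783786 [[-2.57588589e-01 -5.98438214e-01  7.58630228e-01  1.06600586e+00]
 [ 9.66254681e-01 -1.59614212e-01  2.02176146e-01  1.50598576e-01]
 [ 9.82344667e-05  7.85108277e-01  6.19358525e-01  4.52821119e-01]
 [ 0.00000000e+00  0.00000000e+00  0.00000000e+00  1.00000000e+00]] dict_keys(['frame', 'fx', 'fy', 'cx', 'cy', 'cam_to_world'])
canister_blue [([343.4, 163.6, 33.6, 80.7], 0.93)]
canister_green [([193.4, 149.4, 34.3, 55.5], 0.91)]
canister_yellow [([421.6, 194.5, 36.3, 49.4], 0.64), ([276.0, 185.3, 25.2, 36.9], 0.64)]
canister_red [([277.4, 185.7, 22.9, 37.9], 0.87), ([376.7, 286.1, 51.0, 36.8], 0.72)]
disc_a [([322.1, 282.5, 45.7, 35.5], 0.94), ([377.8, 285.2, 51.0, 38.7], 0.79), ([263.7, 277.0, 52.1, 37.9], 0.7), ([210.6, 272.7, 44.8, 39.6], 0.6)]
soap [([130.
[... 292 characters left out ...]
5028e-04  2.02154735e-02]
 [-3.35612367e-03  1.57231622e-01  9.87556051e-01  7.67290889e-01]
 [ 0.00000000e+00  0.00000000e+00  0.00000000e+00  1.00000000e+00]] dict_keys(['frame', 'fx', 'fy', 'cx', 'cy', 'cam_to_world'])
canister_blue [([258.5, 304.2, 41.4, 36.4], 0.63)]
canister_green []
canister_yellow [([169.7, 320.8, 45.2, 36.8], 0.95)]
canister_red [([359.0, 316.8, 38.0, 32.9], 0.87)]
disc_a [([303.2, 169.8, 44.0, 45.1], 0.97), ([356.0, 163.2, 45.1, 37.4], 0.68), ([197.8, 183.5, 47.2, 47.3], 0.62), ([250.8, 176.3, 42.1, 49.1], 0.59), ([416.6, 108.8, 55.2, 88.6], 0.23)]
soap [([418.0, 108.5, 56.2, 87.6], 0.72)]
mug [([111.5, 173.4, 73.9, 74.0], 0.87), ([300.7, 167.6, 46.5, 45.3], 0.39)]
```

View pics/top0.png

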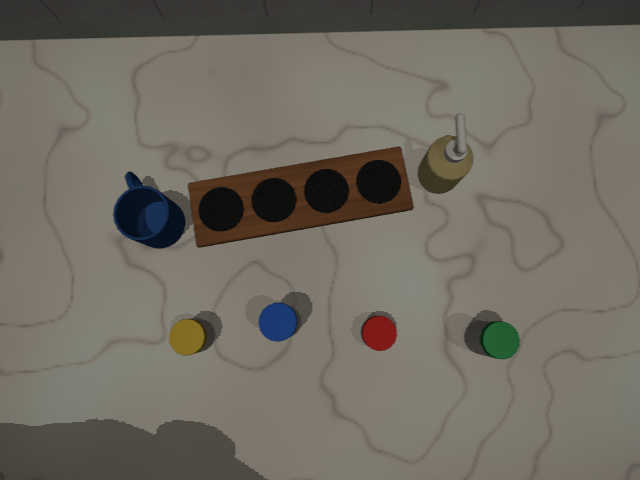

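View pics/scene0.png

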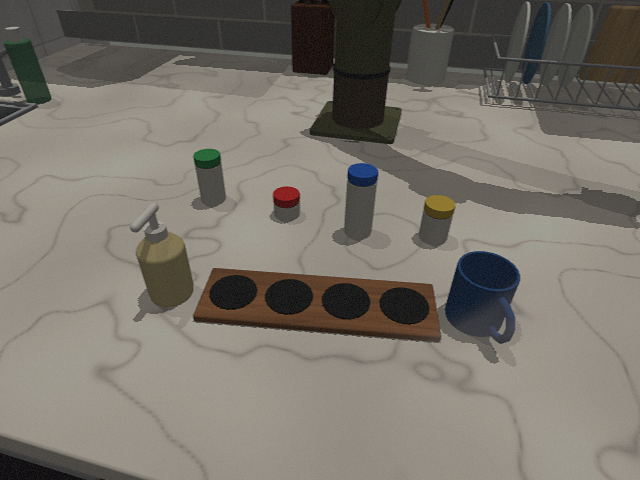

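Top view: soap is at the right (447,165), i.e. the -y end, and the mug is at the left (150,213). Discs are at (221,209), (274,200), (326,191), (379,181). Lids are yellow (187,337), blue (278,322), red (379,333) and green (500,340). So blue→d (right), green→c, yellow→b, red→a.

```bash
cat > h.py <<'E'
from station import ctrl
import cv2, numpy as np
from scipy.optimize import least_squares
H=dict(blue=.12,green=.095,yellow=.07,red=.045)
def proj(r,P):
    M=np.linalg.inv(r["cam_to_world"]); p=np.c_[P,np.ones(len(P))]@M.T
    return np.c_[r["cx"]+r["fx"]*p[:,0]/-p[:,2], r["cy"]-r["fy"]*p[:,1]/-p[:,2]]
def ray(r,uv,z):
    T=r["cam_to_world"]; d=T[:3,:3]@np.array([(uv[0]-r["cx"])/r["fx"],-(uv[1]-r["cy"])/r["fy"],-1]); o=T[:3,3]
    return o+d*(z-o[2])/d[2]
HUE=dict(blue=(105,125),green=(60,85),yellow=(18,32),red=None)
def lidmask(f,c):
    h=cv2.cvtColor(f,cv2.COLOR_BGR2HSV)
    if c=="red": m=((h[...,0]<8)|(h[...,0]>172))
    else: m=(h[...,0]>=HUE[c][0])&(h[...,0]<=HUE[c][1])
    return (m&(h[...,1]>140)&(h[...,2]>60)).astype(np.uint8)
def comp(m,near):
    n,l,s,c=cv2.connectedComponentsWithStats(m)
    best=max((i for i in range(1,n) if s[i,4]>60 and np.hypot(*(c[i]-near))<45),key=lambda i:s[i,4])
    return s[best],c[best],(l==best).astype(np.uint8)
a=np.linspace(0,2*np.pi,60)
def circ(x,y,z,R): return np.c_[x+R*np.cos(a),y+R*np.sin(a),0*a+z]
def cent(r,x,y,z0,z1,R=.024):
    pts=np.vstack([proj(r,circ(x,y,z,R)) for z in (z0,z1)]).astype(np.float32)
    hl=cv2.convexHull(pts); m=cv2.moments(hl); return np.array([m["m10"]/m["m00"],m["m01"]/m["m00"]]),m["m00"]
def lid(r,c,near,base=0.,t=.016):
    s,ce,m=comp(lidmask(r["frame"],c),near)
    z=base+H[c]
    f=lambda p:cent(r,p[0],p[1],z-t,z)[0]-ce
    sol=least_squares(f,ray(r,ce,z)[:2]).x
    return sol,s[4],cent(r,*sol,z-t,z)[1],ce
E
python3 - <<'E'
from h import *
T=ctrl.read_camera("top");S=ctrl.read_camera("scene")
nt=dict(blue=(278,322),green=(500,340),yellow=(187,337),red=(379,333))
ns=dict(blue=(362,175),green=(208,158),yellow=(439,207),red=(287,197))
for c in H:
    for r,n in((T,nt),(S,ns)):
        for t in(.012,.016,.02):
            try: x,A,B,ce=lid(r,c,n[c],t=t); print(c,t,x.round(4),A,round(B),ce.round(1))
            except Exception as e: print(c,e)
for r,n in((T,[(221,209),(274,200),(326,191),(379,181)]),(S,[(404,306),(346,301),(289,296),(233,292)])):
    g=r["frame"].max(2); m=(g<50).astype(np.uint8)
    P=[]
    for q in n:
        s,ce,_=comp(m,q); x=ray(r,ce,.015);P.append(x[:2]);print("disc",ce.round(1),s[4],x.round(4))
    P=np.array(P); d=P[3]-P[0]; print(np.linalg.norm(np.diff(P,axis=0),axis=1),np.arctan2(d[0],-d[1]))
E
```

```text
blue 0.012 [0.4585 0.0801] 1136 1209 [277.7 321.5]
blue 0.016 [0.4585 0.0802] 1136 1214 [277.7 321.5]
blue 0.02 [0.4585 0.0803] 1136 1219 [277.7 321.5]
blue 0.012 [0.4598 0.0803] 444 572 [363.3 172.9]
blue 0.016 [0.4563 0.0799] 444 634 [363.3 172.9]
blue 0.02 [0.4528 0.0795] 444 695 [363.3 172.9]
green 0.012 [ 0.4282 -0.204 ] 1046 1229 [500.5 339.9]
green 0.016 [ 0.4281 -0.2046] 1046 1261 [500.5 339.9]
green 0.02 [ 0.4281 -0.2051] 1046 1293 [500.5 339.9]
green 0.012 [ 0.4219 -0.2093] 228 422 [206.2 154.5]
green 0.016 [ 0.4184 -0.2113] 228 472 [206.2 154.5]
green 0.02 [ 0.4149 -0.2132] 228 521 [206.2 154.5]
yellow 0.012 [0.441  0.2068] 1005 1111 [186.8 336.7]
yellow 0.016 [0.4409 0.2072] 1005 1134 [186.8 336.7]
yellow 0.02 [0.4409 0.2077] 1005 1156 [186.8 336.7]
yellow 0.012 [0.4461 0.205 ] 566 587 [439.2 206.2]
yellow 0.016 [0.443  0.2053] 566 647 [439.2 206.2]
yellow 0.02 [0.4399 0.2056] 566 705 [439.2 206.2]
red 0.012 [ 0.4393 -0.0528] 939 988 [378.9 332.8]
red 0.016 [ 0.4393 -0.053 ] 939 994 [378.9 332.8]
red 0.02 [ 0.4392 -0.0531] 939 999 [378.9 332.8]
red 0.012 [ 0.4443 -0.0537] 446 469 [285.9 196.5]
red 0.016 [ 0.4413 -0.0547] 446 517 [285.9 196.5]
red 0.02 [ 0.4383 -0.0557] 446 563 [285.9 196.5]
disc [220.7 208.8] 1570 [0.6253 0.173  0.015 ]
disc [273.5 199.5] 1562 [0.6376 0.0941 0.015 ]
disc [325.9 190.4] 1545 [0.6497 0.0154 0.015 ]
disc [378.2 181.3] 1531 [ 0.6618 -0.0634  0.015 ]
[0.07988555 0.07958679 0.07977017] 0.153350276907207
disc [403.9 305.5] 1403 [0.6321 0.1721 0.015 ]
disc [345.5 300.9] 1361 [0.6442 0.0933 0.015 ]
disc [288.5 296.3] 1320 [0.6562 0.0146 0.015 ]
disc [232.8 292. ] 1277 [ 0.6682 -0.064   0.015 ]
[0.07976101 0.07964356 0.07950708] 0.15190247025944684
```

```bash
python3 -m pendant '[0,0,0,0,0,0.16,8.54, 0,0,0,0,0,0.16,8.54, 0,0,0,0,0,0.16,8.54, 0,0,0,0,0,0.16,8.54, 0,0,0,0,0,0.16,8.54, 0,0,0,0,0,0.16,8.54, 0,0,0,0,0,0.16,8.54, 0,0,0,0,0,0,8.54]'
cat >> h.py <<'E'
from scipy.spatial.transform import Rotation as Ro
TC=np.array([.988,.152])
def R():
    q=np.array(ctrl.sense()["tool_rot"]); return Ro.from_quat(q[[1,2,3,0]])
def to(x,y,z):
    s=ctrl.sense(); r=R(); d=r.inv().apply(np.array([x,y,z])-s["tcp_pos"])*100
    X=r.as_matrix(); tgt=np.c_[[.988,.152,0],[.152,-.988,0],[0,0,-1]]
    rv=(r.inv()*Ro.from_matrix(tgt)).as_rotvec()
    print("shift cm",d.round(2),"turn",rv.round(3),"tcp",s["tcp_pos"].round(4),"w",round(s["width"],3),"t",round(s["clock"],2),"q",np.round(s["qpos"],2),"F",np.round(s["wrist_force"],1))
E
python3 -c "
from h import *
to(.4415,.207,.23)"
```

```text
clock: 1.9
tcp_pos: [0.1819, 0.598, 0.2313]
tool_rot: [0.0, 0.997, 0.078, 0.0]
wrist_force: [-0.3, -0.1, -0.1]
width: 0.995
shift cm [19.53 42.67  0.14] turn [ 0.    -0.     0.004] tcp [0.1819 0.598  0.2313] w 0.995 t 1.9 q [-1.42  0.69  0.13  1.58 -0.11  0.88 -1.09] F [-0.3 -0.1 -0.1]
```

```bash
python3 -m pendant '[2.44,5.33,0,0,0,0,8.54, 2.44,5.33,0,0,0,0,8.54, 2.44,5.33,0,0,0,0,8.54, 2.44,5.33,0,0,0,0,8.54, 2.44,5.33,0,0,0,0,8.54, 2.44,5.33,0,0,0,0,8.54, 2.44,5.33,0,0,0,0,8.54, 2.44,5.33,0,0,0,0,8.54]'
python3 - <<'E'
from h import *
to(.4415,.207,.23)
r=ctrl.read_camera("wrist"); cv2.imwrite("pics/w1.png",r["frame"]); print(r["cam_to_world"],r["fx"])
E
```

```text
clock: 2.9
tcp_pos: [0.442, 0.2053, 0.2316]
tool_rot: [-0.0, 0.997, 0.079, 0.001]
wrist_force: [1.4, 0.2, -0.4]
width: 0.997
shift cm [-0.03 -0.17  0.16] turn [-0.001 -0.001  0.006] tcp [0.442  0.2053 0.2316] w 0.997 t 2.9 q [-0.57  0.51  0.06  1.98 -0.05  0.65 -0.32] F [ 1.4  0.2 -0.4]
[[ 0.987412   -0.1521992  -0.04304577  0.43161933]
 [ 0.15816543  0.95202947  0.26196104  0.27278404]
 [ 0.00111058 -0.26547183  0.96411798  0.37404093]
 [ 0.          0.          0.          1.        ]] 373.5139435844376
```

View pics/w1.png

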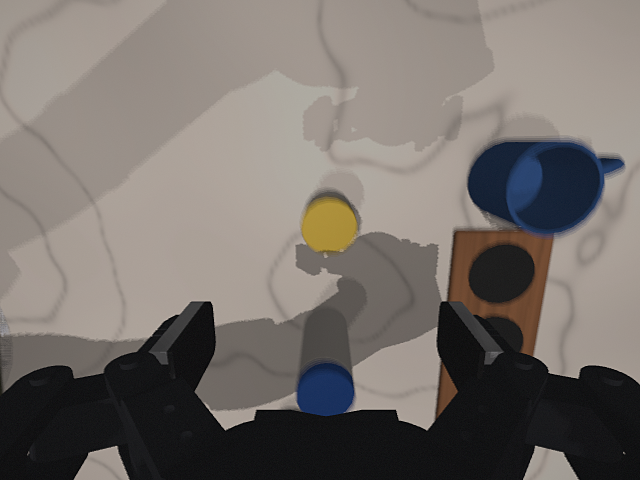

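The wrist view shows the yellow lid at (329,224), disc a at (502,274) and the blue lid at (325,390), half hidden. I'll compute world positions from it.

Run:
```python
from h import *
r=ctrl.read_camera("wrist")
print(lid(r,"yellow",(329,224)),lid(r,"blue",(325,390)))
m=(r["frame"].max(2)<50).astype(np.uint8); s,ce,_=comp(m,(502,274)); print(s,ce,ray(r,ce,.015))
r=ctrl.read_camera("top"); print(lid(r,"yellow",(187,337)))
```

```text
(array([0.44402492, 0.20682983]), np.int32(2548), 2710.7814521305263, array([322.38343799, 208.98076923])) (array([0.46105075, 0.08059556]), np.int32(2822), 3113.383692660369, array([320.80935507, 375.77604536]))
[ 465  226   67   63 3277] [498.10070186 257.12694538] [0.62785857 0.17462393 0.015     ]
(array([0.44094435, 0.20710035]), np.int32(1013), 1133.5690971922595, array([186.87759131, 336.65153011]))
```

```bash
python3 -c "
from h import *
to(.444,.207,.026)"
```

```text
shift cm [ 0.13 -0.41 20.55] turn [ 0.001 -0.001 -0.003] tcp [0.443  0.203  0.2315] w 0.999 t 3.05 q [-0.57  0.51  0.06  1.98 -0.05  0.65 -0.32] F [-0.6  0.2 -0.6]
```

```bash
python3 -m pendant '[0.13,-0.4,2,0,0,0,8.54, 0,0,5,0,0,0,8.54, 0,0,5,0,0,0,8.54, 0,0,4,0,0,0,8.54, 0,0,3,0,0,0,8.54, 0,0,1.5,0,0,0,8.54, 0,0,0,0,0,0,8.54]'; python3 -c "
from h import *
to(.444,.207,.026)"
```

```text
clock: 3.92
tcp_pos: [0.4409, 0.2117, 0.0258]
tool_rot: [-0.0, 0.997, 0.079, -0.001]
wrist_force: [-0.1, 0.6, 0.2]
width: 1.005
shift cm [ 0.24  0.51 -0.02] turn [-0.     0.001  0.005] tcp [0.4409 0.2117 0.0258] w 1.005 t 3.92 q [-0.55  0.89  0.01  2.11 -0.07  0.14 -0.32] F [-0.1  0.6  0.2]
```

```bash
python3 -m pendant '[0,0,0,0,0,0,8.54, 0,0,0,0,0,0,8.54]'; python3 -c "
from h import *
for i in range(3): to(.444,.207,.026); ctrl.read_camera('top')"
```

```text
clock: 4.18
tcp_pos: [0.4422, 0.2113, 0.0274]
tool_rot: [-0.0, 0.997, 0.078, 0.001]
wrist_force: [-0.2, -0.2, -0.5]
width: 1.001
shift cm [0.11 0.46 0.14] turn [-0.001 -0.002  0.003] tcp [0.4422 0.2113 0.0274] w 1.001 t 4.17 q [-0.55  0.89  0.01  2.11 -0.07  0.14 -0.32] F [-0.2 -0.2 -0.5]
shift cm [0.12 0.45 0.13] turn [-0.001 -0.002  0.002] tcp [0.4421 0.2112 0.0273] w 1.0 t 4.22 q [-0.55  0.89  0.01  2.11 -0.07  0.14 -0.32] F [-1.   0.3  0.2]
shift cm [0.13 0.44 0.11] turn [-0.001 -0.001  0.002] tcp [0.442  0.2112 0.0271] w 1.0 t 4.28 q [-0.55  0.89  0.01  2.11 -0.07  0.14 -0.32] F [-1.1  0.4  0.4]
```

```bash
python3 -m pendant '[0.1,0.4,0.1,0,0,0,8.54, 0,0,0,0,0,0,8.54, 0,0,0,0,0,0,8.54, 0,0,0,0,0,0,3, 0,0,0,0,0,0,3, 0,0,0,0,0,0,3, 0,0,0,0,0,0,3, 0,0,0,0,0,0,3]'
python3 - <<'E'
from h import *
to(.444,.207,.026)
r=ctrl.read_camera("wrist"); cv2.imwrite("pics/w2.png",r["frame"]);
E
```

```text
clock: 5.32
tcp_pos: [0.4431, 0.2072, 0.0255]
tool_rot: [-0.0, 0.997, 0.077, 0.0]
wrist_force: [0.1, 0.1, 5.1]
width: 0.549
shift cm [ 0.08  0.03 -0.05] turn [-0.    -0.     0.002] tcp [0.4431 0.2072 0.0255] w 0.549 t 5.33 q [-0.54  0.89  0.01  2.11 -0.06  0.14 -0.31] F [0.1 0.1 5.1]
```

View pics/w2.png

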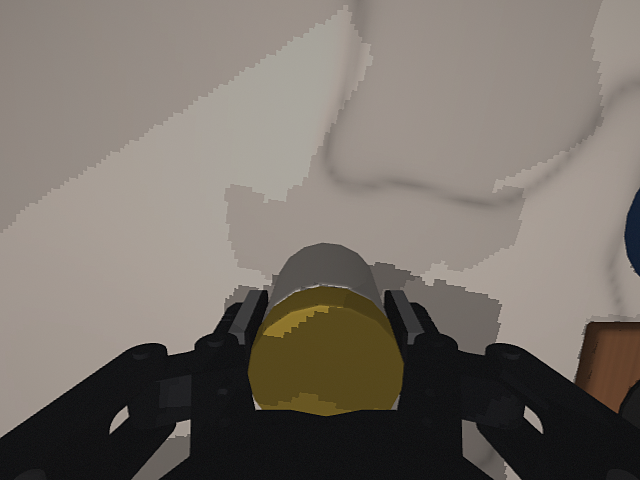

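```bash
python3 -m pendant '[0,0,-1,0,0,0,3, 0,0,-4,0,0,0,3, 0,0,-5,0,0,0,3, 0,0,-3,0,0,0,3, 0,0,-2,0,0,0,3, 0,0,0,0,0,0,3, 0,0,0,0,0,0,3]'; python3 -c "
from h import *
to(.6405,.095,.15)"
```

```text
clock: 6.25
tcp_pos: [0.4425, 0.2068, 0.1747]
tool_rot: [0.0, 0.997, 0.077, -0.001]
wrist_force: [-0.3, -0.4, -1.1]
width: 0.547
shift cm [17.83 14.1   2.45] turn [0.    0.001 0.002] tcp [0.4425 0.2068 0.1747] w 0.547 t 6.25 q [-0.56  0.61  0.05  2.03 -0.06  0.5  -0.32] F [-0.3 -0.4 -1.1]
```

```bash
python3 -m pendant '[1.8,1.4,0,0,0,0,3, 3.2,2.5,0,0,0,0,3, 4,3.2,0,0,0,0,3, 4,3.2,0,0,0,0,3, 3,2.4,0,0,0,0,3, 1.8,1.4,0,0,0,0,3, 0,0,0,0,0,0,3, 0,0,0,0,0,0,3]'
python3 - <<'E'
from h import *
to(.6405,.095,.041)
r=ctrl.read_camera("wrist"); cv2.imwrite("pics/w3.png",r["frame"]);
E
```

```text
clock: 7.25
tcp_pos: [0.6389, 0.0962, 0.174]
tool_rot: [-0.0, 0.997, 0.078, -0.002]
wrist_force: [-0.5, -0.2, -0.7]
width: 0.545
shift cm [ 0.18  0.16 13.29] turn [-0.001  0.003  0.003] tcp [0.6389 0.0962 0.174 ] w 0.545 t 7.25 q [-0.23  0.78  0.02  1.55 -0.02  0.81 -0.05] F [-0.5 -0.2 -0.7]
```

View pics/w3.png

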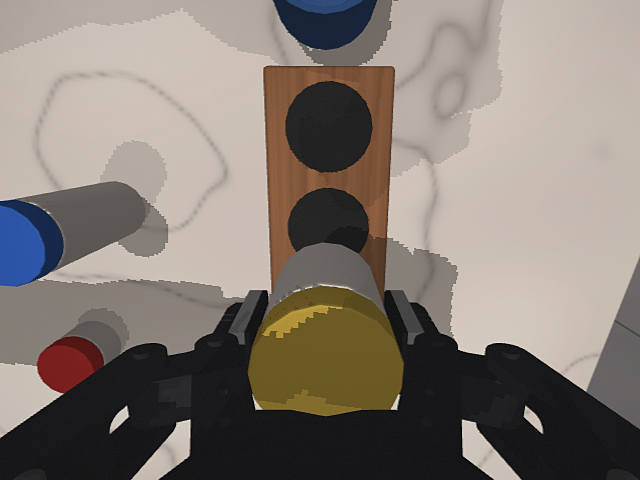

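Wrist view: yellow held at (326,350), disc b under it at (328,228) partly hidden, disc a clear at (329,127). I'll re-measure disc a and the row from here.

Run:
```python
from h import *
r=ctrl.read_camera("wrist")
m=(r["frame"].max(2)<50).astype(np.uint8); s,ce,_=comp(m,(329,127)); p=ray(r,ce,.015);print(s,ce,p, p[:2]+.08*np.array([.152,-.988]))
for u in (275,330,390): pass
to(.6405,.095,.041)
```

```text
[ 286   82   86   91 6127] [328.32968827 126.75257059] [0.62887376 0.17456321 0.015     ] [0.64103376 0.09552321]
shift cm [ 0.12  0.19 13.37] turn [-0.001  0.002  0.004] tcp [0.6393 0.0966 0.1747] w 0.546 t 7.35 q [-0.23  0.78  0.02  1.55 -0.02  0.81 -0.05] F [ 0.2 -0.1 -1.2]
```

Consistent with (.6405,.095). I'll descend, stopping just above contact and then easing down.

```bash
python3 -m pendant '[0.15,0.15,3,0,0,0,3, 0,0,4,0,0,0,3, 0,0,3,0,0,0,3, 0,0,2,0,0,0,3, 0,0,0.8,0,0,0,3, 0,0,0,0,0,0,3, 0,0,0,0,0,0,3]'; python3 -c "
from h import *
to(.6405,.095,.041)"
```

```text
clock: 8.22
tcp_pos: [0.6434, 0.0942, 0.0485]
tool_rot: [-0.0, 0.997, 0.077, 0.001]
wrist_force: [0.5, -0.1, -1.3]
width: 0.548
shift cm [-0.28 -0.12  0.75] turn [-0.    -0.002  0.002] tcp [0.6434 0.0942 0.0485] w 0.548 t 8.22 q [-0.22  0.96  0.01  1.61 -0.01  0.57 -0.05] F [ 0.5 -0.1 -1.3]
```

```bash
python3 -m pendant '[-0.15,-0.05,0.3,0,0,0,3, 0,0,0.2,0,0,0,3, 0,0,0,0,0,0,3]'; python3 -c "
from h import *
to(.6405,.095,.041)"; python3 -m pendant '[0,0,0.15,0,0,0,3, 0,0,0,0,0,0,3]';python3 -c "
from h import *
to(.6405,.095,.041)"
```

```text
clock: 8.6
tcp_pos: [0.6408, 0.0943, 0.0422]
tool_rot: [-0.0, 0.997, 0.077, -0.0]
wrist_force: [0.6, 0.1, -0.7]
width: 0.547
shift cm [-0.02 -0.08  0.12] turn [-0.     0.     0.002] tcp [0.6408 0.0943 0.0422] w 0.547 t 8.6 q [-0.22  0.96  0.01  1.62 -0.01  0.56 -0.05] F [ 0.6  0.1 -0.7]
clock: 8.85
tcp_pos: [0.641, 0.0943, 0.0407]
tool_rot: [-0.0, 0.997, 0.077, 0.0]
wrist_force: [-0.2, 0.0, -0.1]
width: 0.553
shift cm [-0.03 -0.08 -0.03] turn [-0.    -0.     0.002] tcp [0.641  0.0943 0.0407] w 0.553 t 8.85 q [-0.22  0.97  0.01  1.62 -0.01  0.56 -0.05] F [-0.2  0.  -0.1]
```

```bash
python3 -m pendant '[0,0,0.1,0,0,0,3, 0,0,0,0,0,0,3]'; python3 -m pendant '[0,0,0.1,0,0,0,3, 0,0,0,0,0,0,3]'
```

```text
clock: 9.1
tcp_pos: [0.641, 0.0942, 0.0406]
tool_rot: [-0.0, 0.997, 0.077, 0.0]
wrist_force: [-1.3, 0.0, 5.1]
width: 0.546
clock: 9.35
tcp_pos: [0.641, 0.0943, 0.0406]
tool_rot: [-0.0, 0.997, 0.077, 0.0]
wrist_force: [-3.3, 0.1, 11.3]
width: 0.549
```

Contact is felt (Fz 11 N). I'll back off slightly, release, and rise.

```bash
python3 -m pendant '[0,0,-0.15,0,0,0,3, 0,0,0,0,0,0,5.5, 0,0,0,0,0,0,6.5, 0,0,0,0,0,0,8.54, 0,0,0,0,0,0,8.54, 0,0,0,0,0,0,8.54]';  python3 -m pendant '[0,0,-3,0,0,0,8.54, 0,0,-4,0,0,0,8.54, 0,0,-5,0,0,0,8.54, 0,0,-5,0,0,0,8.54, 0,0,-2,0,0,0,8.54, 0,0,0,0,0,0,8.54, 0,0,0,0,0,0,8.54]'
python3 - <<'E'
from h import *
to(.461,.080,.23)
r=ctrl.read_camera("wrist"); cv2.imwrite("pics/w4.png",r["frame"]);
T=ctrl.read_camera("top"); cv2.imwrite("pics/t4.png",T["frame"])
try: print("blue",lid(r,"blue",(20,240)))
except Exception as e: print(e)
print("yel top",lid(T,"yellow",proj(T,np.array([[.64,.095,.085]]))[0],.015))
print("disc b top .6376 .0941 -> offset")
m=(r["frame"].max(2)<50).astype(np.uint8)
for k,q in enumerate([(.6285,.1738),(.6405,.095),(.6525,.016),(.6645,-.063)]):
    u=proj(r,np.array([[*q,.015]]))[0]; print(u.round(),end=' ')
    try: s,ce,_=comp(m,u); print(s,ray(r,ce,.015).round(4))
    except Exception as e: print(e)
u=proj(r,np.array([[.6405,.095,.085]]))[0]
try: print("yel wrist",lid(r,"yellow",u,.015))
except Exception as e: print(e)
E
```

```text
clock: 10.1
tcp_pos: [0.6409, 0.0943, 0.0402]
tool_rot: [-0.0, 0.997, 0.077, -0.0]
wrist_force: [0.8, -0.6, -1.0]
width: 1.001
clock: 10.98
tcp_pos: [0.64, 0.0942, 0.2289]
tool_rot: [0.0, 0.997, 0.077, -0.001]
wrist_force: [-0.6, -0.1, -0.3]
width: 0.999
shift cm [-17.9   -1.37  -0.07] turn [-0.     0.002  0.002] tcp [0.64   0.0942 0.2289] w 0.999 t 10.97 q [-0.23  0.72  0.02  1.5  -0.02  0.92 -0.05] F [-0.6 -0.1 -0.3]
max() iterable argument is emptyTraceback (most recent call last):
  File "<stdin>", line 7, in <module>
  File "h.py", line 27, in lid
    s,ce,m=comp(lidmask(r["frame"],c),near)
           ~~~~^^^^^^^^^^^^^^^^^^^^^^^^^^^^
  File "h.py", line 19, in comp
    best=max((i for i in range(1,n) if s[i,4]>60 and np.hypot(*(c[i]-near))<45),key=lambda i:s[i,4])
ValueError: max() iterable argument is empty
```

View pics/w4.png

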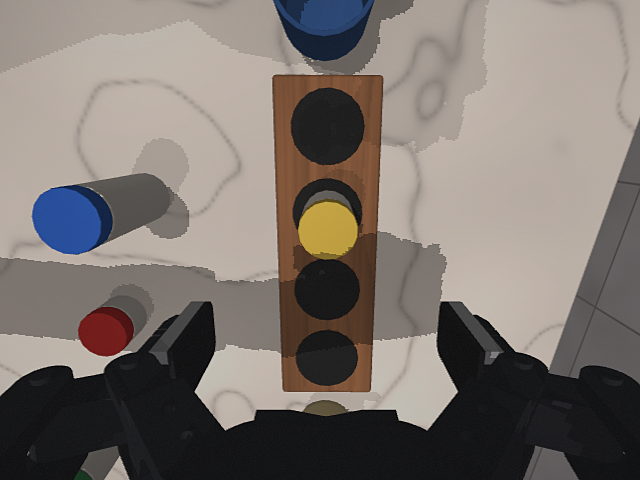

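View pics/t4.png

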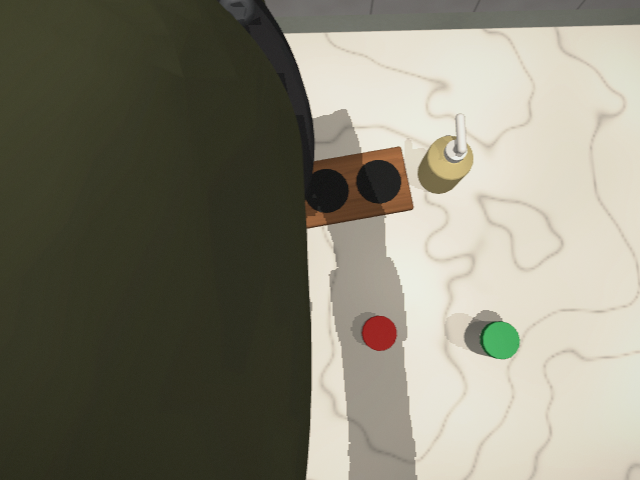

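Wrist view: yellow stands upright on disc b (328,230). Discs a (327,127), c (327,289) and d (327,358) are clear, and the blue lid is at (72,219). The top camera is blocked by the arm. Measuring all of these from the wrist.

```bash
cat > m.py <<'E'
from h import *
r=ctrl.read_camera("wrist")
m=(r["frame"].max(2)<50).astype(np.uint8)
for k,q in zip("abcd",[(.6285,.1738),(.6405,.095),(.6525,.016),(.6645,-.063)]):
    u=proj(r,np.array([[*q,.015]]))[0]
    try: s,ce,_=comp(m,u); print(k,u.round(),s,ray(r,ce,.015).round(4))
    except Exception as e: print(k,e)
for c,q,b in [("blue",(.461,.08),0),("green",(.431,-.205),0),("red",(.442,-.053),0),("yellow",(.6405,.095),.015),("green",(.6525,.016),.015),("blue",(.6645,-.063),.015),("red",(.6285,.174),.015)]:
    u=proj(r,np.array([[*q,b+H[c]]]))[0]
    try: x,A,B,ce=lid(r,c,u,b); print(c,x.round(4),A,round(B),ce.round(),u.round())
    except Exception as e: print(c,"none",u.round())
E
python3 m.py
```

```text
a [327. 127.] [ 292   88   73   77 4410] [0.6289 0.1745 0.015 ]
b [327. 213.] [ 293  178   70   51 1136] [0.6382 0.1106 0.015 ]
c [326. 290.] [ 294  259   66   61 3138] [0.6529 0.0169 0.015 ]
d [326. 359.] [ 296  330   62   56 2674] [ 0.665  -0.0616  0.015 ]
blue [0.4612 0.0808] 4266 4633 [ 72. 219.] [ 65. 223.]
green none [ 60. 502.]
red [ 0.442  -0.0524] 2065 2248 [106. 331.] [102. 336.]
yellow [0.6417 0.0939] 2873 2986 [328. 229.] [327. 230.]
green none [326. 337.]
blue none [325. 446.]
red none [327. 124.]
```

```bash
python3 -m pendant '[-2,-0.2,0,0,0,0,8.54, -4,-0.3,0,0,0,0,8.54, -5,-0.4,0,0,0,0,8.54, -4,-0.3,0,0,0,0,8.54, -2.9,-0.2,0,0,0,0,8.54, 0,0,0,0,0,0,8.54, 0,0,0,0,0,0,8.54]'; python3 -c "
from h import *
to(.461,.080,.076)"
```

```text
clock: 12.0
tcp_pos: [0.4629, 0.0807, 0.2301]
tool_rot: [-0.0, 0.997, 0.077, 0.0]
wrist_force: [0.3, -0.5, -0.5]
width: 1.004
shift cm [-0.22  0.04 15.41] turn [-0.    -0.001  0.002] tcp [0.4629 0.0807 0.2301] w 1.004 t 12.0 q [-0.28  0.49  0.02  2.03 -0.01  0.62 -0.1 ] F [ 0.3 -0.5 -0.5]
```

```bash
python3 -m pendant '[-0.1,0,2,0,0,0,8.54, 0,0,4,0,0,0,8.54, 0,0,4,0,0,0,8.54, 0,0,3,0,0,0,8.54, 0,0,2.4,0,0,0,8.54, 0,0,0,0,0,0,8.54, 0,0,0,0,0,0,8.54]'; python3 -c "
from h import *
to(.461,.080,.076)"
```

```text
clock: 12.88
tcp_pos: [0.4619, 0.0804, 0.0766]
tool_rot: [-0.0, 0.997, 0.077, 0.001]
wrist_force: [-0.1, -0.1, 0.1]
width: 1.0
shift cm [-0.1   0.03  0.06] turn [-0.    -0.001  0.002] tcp [0.4619 0.0804 0.0766] w 1.0 t 12.88 q [-0.27  0.78  0.    2.16 -0.01  0.2  -0.11] F [-0.1 -0.1  0.1]
```

```bash
python3 -m pendant '[0,0,0,0,0,0,3, 0,0,0,0,0,0,3, 0,0,0,0,0,0,3, 0,0,0,0,0,0,3, 0,0,0,0,0,0,3]' && python3 -m pendant '[0,0,-1,0,0,0,3, 0,0,-3,0,0,0,3, 0,0,-4,0,0,0,3, 0,0,-3,0,0,0,3, 0,0,-2,0,0,0,3, 0,0,0,0,0,0,3, 0,0,0,0,0,0,3]'
python3 - <<'E'
from h import *
to(.665,-.062,.20)
r=ctrl.read_camera("wrist"); cv2.imwrite("pics/w5.png",r["frame"]);
E
```

```text
clock: 13.5
tcp_pos: [0.4613, 0.0804, 0.0772]
tool_rot: [-0.0, 0.997, 0.077, 0.001]
wrist_force: [-0.8, 0.0, 6.1]
width: 0.547
clock: 14.38
tcp_pos: [0.4601, 0.0802, 0.2057]
tool_rot: [0.0, 0.997, 0.077, -0.001]
wrist_force: [0.3, 0.1, -3.1]
width: 0.548
shift cm [18.04 17.21  0.55] turn [0.    0.001 0.002] tcp [0.4601 0.0802 0.2057] w 0.548 t 14.38 q [-0.28  0.53  0.01  2.06 -0.01  0.55 -0.1 ] F [ 0.3  0.1 -3.1]
```

View pics/w5.png

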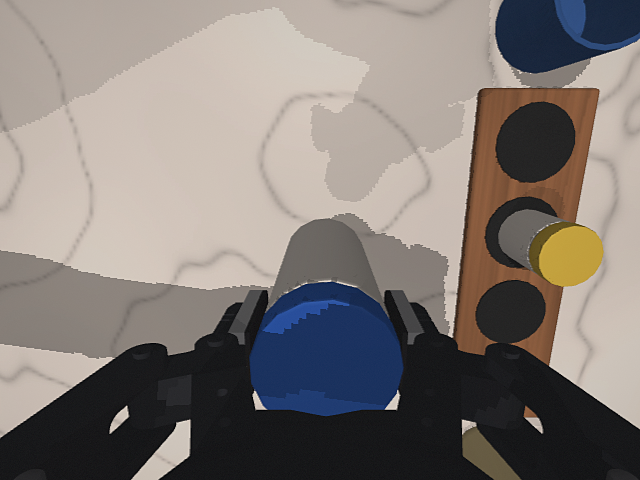

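Blue is held squarely at (326,350). Carrying it to disc d.

```bash
python3 -m pendant '[1.8,1.7,0,0,0,0,3, 3.2,3,0,0,0,0,3, 4,3.8,0,0,0,0,3, 4,3.9,0,0,0,0,3, 3,2.9,0,0,0,0,3, 1.9,1.8,0,0,0,0,3, 0,0,0,0,0,0,3, 0,0,0,0,0,0,3]'
python3 - <<'E'
from h import *
for i in range(3): to(.665,-.062,.092);ctrl.read_camera("top")
E
```

```text
clock: 15.42
tcp_pos: [0.6627, -0.0601, 0.2047]
tool_rot: [-0.001, 0.997, 0.078, -0.002]
wrist_force: [0.5, 0.9, -3.1]
width: 0.548
shift cm [ 0.24  0.24 11.27] turn [-0.002  0.004  0.003] tcp [ 0.6627 -0.0601  0.2047] w 0.548 t 15.43 q [ 0.03  0.77 -0.01  1.46  0.    0.91  0.17] F [ 0.5  0.9 -3.1]
shift cm [ 0.22  0.28 11.31] turn [-0.002  0.003  0.004] tcp [ 0.6628 -0.0597  0.2051] w 0.55 t 15.47 q [ 0.02  0.77 -0.01  1.46  0.    0.91  0.17] F [-0.6 -0.1 -3.5]
shift cm [ 0.19  0.27 11.35] turn [-0.001  0.002  0.004] tcp [ 0.663  -0.0597  0.2055] w 0.547 t 15.53 q [ 0.02  0.77 -0.01  1.46  0.    0.91  0.17] F [ 0.   0.6 -2.9]
```

```bash
python3 -m pendant '[0.15,0.25,2,0,0,0,3, 0,0,3,0,0,0,3, 0,0,3,0,0,0,3, 0,0,1.8,0,0,0,3, 0,0,0.8,0,0,0,3, 0,0,0,0,0,0,3, 0,0,0,0,0,0,3]'; python3 -c "
from h import *
to(.665,-.062,.092)"
```

```text
clock: 16.45
tcp_pos: [0.667, -0.0633, 0.1014]
tool_rot: [0.0, 0.997, 0.077, 0.001]
wrist_force: [-0.7, -0.1, -2.5]
width: 0.552
shift cm [-0.18 -0.16  0.94] turn [ 0.    -0.002  0.002] tcp [ 0.667  -0.0633  0.1014] w 0.552 t 16.45 q [ 0.03  0.9  -0.01  1.53  0.01  0.71  0.17] F [-0.7 -0.1 -2.5]
```

```bash
python3 -m pendant '[-0.1,-0.1,0.4,0,0,0,3, 0,0,0.3,0,0,0,3, 0,0,0,0,0,0,3, 0,0,0,0,0,0,3]'; python3 -c "
from h import *
to(.665,-.062,.092)"; python3 -m pendant '[0,0,0.15,0,0,0,3, 0,0,0,0,0,0,3]';python3 -m pendant '[0,0,0.1,0,0,0,3, 0,0,0,0,0,0,3]'
```

```text
clock: 16.95
tcp_pos: [0.665, -0.0624, 0.0933]
tool_rot: [-0.0, 0.997, 0.077, 0.0]
wrist_force: [-0.4, 0.6, -2.8]
width: 0.545
shift cm [ 0.01 -0.04  0.13] turn [-0.    -0.     0.002] tcp [ 0.665  -0.0624  0.0933] w 0.545 t 16.95 q [ 0.03  0.91 -0.01  1.53  0.01  0.7   0.17] F [-0.4  0.6 -2.8]
clock: 17.2
tcp_pos: [0.6652, -0.0625, 0.0924]
tool_rot: [0.0, 0.997, 0.077, 0.0]
wrist_force: [-1.3, -0.3, 1.4]
width: 0.549
clock: 17.45
tcp_pos: [0.6652, -0.0625, 0.0923]
tool_rot: [0.0, 0.997, 0.077, 0.0]
wrist_force: [-2.7, 0.4, 9.2]
width: 0.548
```

```bash
python3 -m pendant '[0,0,-0.13,0,0,0,3, 0,0,0,0,0,0,5.5, 0,0,0,0,0,0,6.5, 0,0,0,0,0,0,8.54, 0,0,0,0,0,0,8.54, 0,0,0,0,0,0,8.54]';  python3 -m pendant '[0,0,-2,0,0,0,8.54, 0,0,-3,0,0,0,8.54, 0,0,-4,0,0,0,8.54, 0,0,-4,0,0,0,8.54, 0,0,-1.5,0,0,0,8.54, 0,0,0,0,0,0,8.54, 0,0,0,0,0,0,8.54]'
python3 - <<'E'
from h import *
to(.431,-.205,.23)
import m
cv2.imwrite("pics/w6.png",m.r["frame"])
E
```

```text
clock: 18.2
tcp_pos: [0.6649, -0.0624, 0.092]
tool_rot: [-0.0, 0.997, 0.077, 0.0]
wrist_force: [-0.3, -0.6, 0.1]
width: 1.0
clock: 19.08
tcp_pos: [0.6638, -0.0622, 0.2356]
tool_rot: [-0.0, 0.997, 0.078, -0.001]
wrist_force: [-0.2, 0.7, -0.3]
width: 0.999
shift cm [-25.21  10.51   0.62] turn [-0.001  0.003  0.003] tcp [ 0.6638 -0.0622  0.2356] w 0.999 t 19.07 q [ 0.03  0.74 -0.    1.42  0.    0.98  0.18] F [-0.2  0.7 -0.3]
a max() iterable argument is empty
b [327.  33.] [ 290   12   77   64 1496] [0.6426 0.08   0.015 ]
c [327. 129.] [ 292   91   72   76 4238] [0.6532 0.0163 0.015 ]
d [326. 213.] [294 180  68  47 958] [ 0.6633 -0.0471  0.015 ]
blue none [ 25. -40.]
green [ 0.4261 -0.2068] 2001 3043 [ 31. 347.] [ 31. 351.]
red [ 0.4419 -0.0526] 2678 2899 [ 83. 168.] [ 78. 170.]
yellow [0.643 0.086] 2735 4408 [329.  21.] [327.   5.]
green none [327. 124.]
blue [ 0.6648 -0.0619] 3797 4039 [327. 242.] [326. 247.]
red none [ 328. -112.]
```

View pics/w6.png

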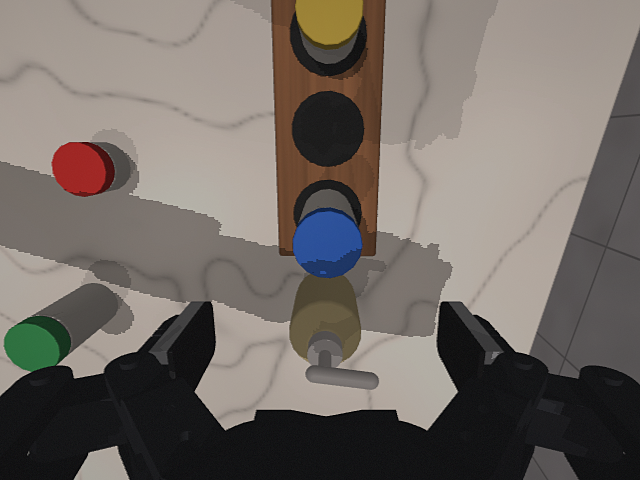

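Blue stands on disc d (lid at 327,242), within 1 mm. Next is green; I'll hover and re-measure.

```bash
python3 -m pendant '[-3,1.2,0,0,0,0,8.54, -5,2,0,0,0,0,8.54, -5.6,2.3,0,0,0,0,8.54, -5.6,2.3,0,0,0,0,8.54, -4,1.7,0,0,0,0,8.54, -2,1,0,0,0,0,8.54, 0,0,0,0,0,0,8.54, 0,0,0,0,0,0,8.54]'
python3 - <<'E'
from h import *
to(.430,-.205,.051)
import m
cv2.imwrite("pics/w7.png",m.r["frame"])
E
```

```text
clock: 20.12
tcp_pos: [0.4331, -0.2042, 0.2366]
tool_rot: [-0.0, 0.997, 0.078, 0.0]
wrist_force: [-0.1, 0.0, -0.4]
width: 0.999
shift cm [-0.33  0.05 18.56] turn [-0.001 -0.     0.004] tcp [ 0.4331 -0.2042  0.2366] w 0.999 t 20.12 q [ 0.37  0.49 -0.04  1.99  0.03  0.66  0.47] F [-0.1  0.  -0.4]
a max() iterable argument is empty
b max() iterable argument is empty
c [617.   1.] [ 577    0   63   47 2585] [0.6505 0.0009 0.015 ]
d [599. 101.] [ 561   62   62   79 1635] [ 0.6527 -0.0686  0.015 ]
blue none [ 462. -274.]
green [ 0.4413 -0.2068] 402 3008 [335. 234.] [322. 232.]
red [ 0.4419 -0.0522] 2979 3278 [365.  38.] [365.  38.]
yellow none [ 730. -185.]
green none [734. -54.]
blue none [739.  80.]
red none [ 725. -313.]
```

View pics/w7.png

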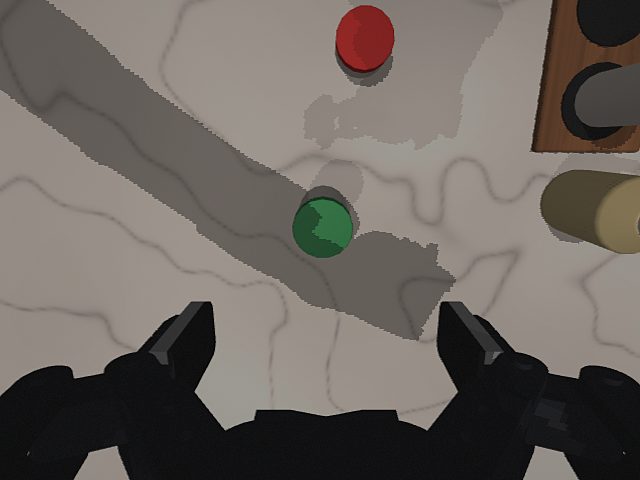

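The green lid is at about (323,227), half in shadow, so my mask split it. Relaxing the saturation threshold.

```bash
sed -i 's/h\[...,1\]>140)&(h\[...,2\]>60/h[...,1]>90)\&(h[...,2]>40/; s/green=(60,85)/green=(55,92)/' h.py; python3 m.py | grep green; python3 -c "
from h import *
to(.430,-.205,.051)"
```

```text
green [ 0.4309 -0.2028] 2840 3030 [322. 227.] [322. 232.]
green none [733. -54.]
shift cm [-0.36  0.05 18.57] turn [-0.001 -0.001  0.005] tcp [ 0.4333 -0.204   0.2367] w 1.002 t 20.23 q [ 0.37  0.49 -0.04  1.99  0.03  0.66  0.47] F [0.6 0.2 0.1]
```

```bash
python3 -m pendant '[-0.2,-0.1,3,0,0,0,8.54, 0,0,5,0,0,0,8.54, 0,0,5,0,0,0,8.54, 0,0,3.5,0,0,0,8.54, 0,0,2,0,0,0,8.54, 0,0,0,0,0,0,8.54, 0,0,0,0,0,0,8.54]'; python3 -c "
from h import *
to(.431,-.203,.051)"
```

```text
clock: 21.1
tcp_pos: [0.4309, -0.2042, 0.0525]
tool_rot: [0.0, 0.997, 0.078, 0.001]
wrist_force: [0.1, 0.8, -0.0]
width: 0.999
shift cm [ 0.03 -0.11  0.15] turn [ 0.    -0.001  0.003] tcp [ 0.4309 -0.2042  0.0525] w 0.999 t 21.1 q [ 0.35  0.83 -0.01  2.14  0.06  0.17  0.44] F [ 0.1  0.8 -0. ]
```

```bash
python3 -m pendant '[0,-0.05,0,0,0,0,3, 0,0,0,0,0,0,3, 0,0,0,0,0,0,3, 0,0,0,0,0,0,3, 0,0,0,0,0,0,3]' && python3 -m pendant '[0,0,-1,0,0,0,3, 0,0,-3,0,0,0,3, 0,0,-5,0,0,0,3, 0,0,-5,0,0,0,3, 0,0,-2,0,0,0,3, 0,0,0,0,0,0,3, 0,0,0,0,0,0,3]'
python3 - <<'E'
from h import *
to(.653,.0165,.21)
r=ctrl.read_camera("wrist"); cv2.imwrite("pics/w8.png",r["frame"]);
E
```

```text
clock: 21.72
tcp_pos: [0.4304, -0.204, 0.053]
tool_rot: [0.0, 0.997, 0.077, 0.001]
wrist_force: [-0.4, -0.1, 6.1]
width: 0.549
clock: 22.6
tcp_pos: [0.429, -0.2035, 0.2113]
tool_rot: [-0.0, 0.997, 0.077, -0.001]
wrist_force: [0.2, -0.1, -2.7]
width: 0.547
shift cm [ 25.53 -18.28   0.11] turn [-0.001  0.002  0.002] tcp [ 0.429  -0.2035  0.2113] w 0.547 t 22.6 q [ 0.37  0.53 -0.04  2.03  0.04  0.58  0.46] F [ 0.2 -0.1 -2.7]
```

View pics/w8.png

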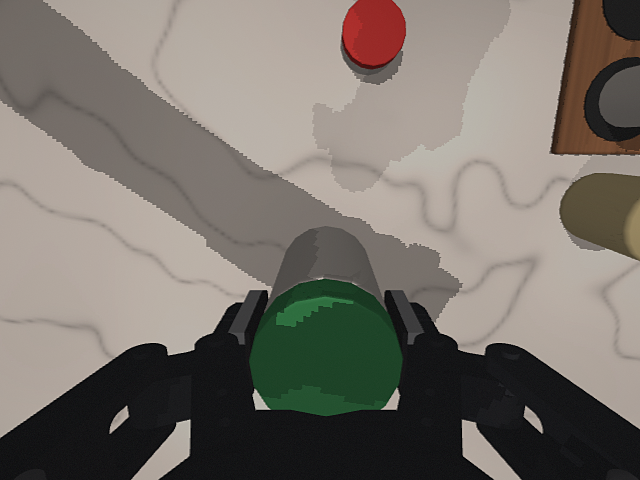

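Green is held squarely (326,348). Moving sideways first, then forward over disc c.

```bash
python3 -m pendant '[1.2,-1.8,0,0,0,0,3, 2.5,-4,0,0,0,0,3, 3.8,-4.5,0,0,0,0,3, 4.8,-3.5,0,0,0,0,3, 5,-2.3,0,0,0,0,3, 5,-1.4,0,0,0,0,3, 2.2,-0.6,0,0,0,0,3, 1,-0.2,0,0,0,0,3]'; python3 -m pendant '[0,0,0,0,0,0,3, 0,0,0,0,0,0,3]'; python3 -c "
from h import *
to(.653,.0165,.068)"
```

```text
clock: 23.65
tcp_pos: [0.6534, 0.0173, 0.2098]
tool_rot: [-0.0, 0.997, 0.078, -0.002]
wrist_force: [0.0, -0.7, -2.9]
width: 0.548
clock: 23.9
tcp_pos: [0.6522, 0.0151, 0.2116]
tool_rot: [0.0, 0.997, 0.077, -0.001]
wrist_force: [0.5, 0.2, -1.5]
width: 0.55
shift cm [ 0.13 -0.14 14.36] turn [0.    0.002 0.001] tcp [0.6522 0.0151 0.2116] w 0.55 t 23.9 q [-0.1   0.75  0.01  1.5  -0.01  0.9   0.07] F [ 0.5  0.2 -1.5]
```

```bash
python3 -m pendant '[0,-0.15,2.5,0,0,0,3, 0,0,4,0,0,0,3, 0,0,4,0,0,0,3, 0,0,2.2,0,0,0,3, 0,0,0.8,0,0,0,3, 0,0,0,0,0,0,3, 0,0,0,0,0,0,3]'; python3 -c "
from h import *
to(.653,.0165,.068)"
```

```text
clock: 24.78
tcp_pos: [0.6543, 0.0176, 0.0785]
tool_rot: [0.0, 0.997, 0.077, 0.001]
wrist_force: [-0.9, 0.3, -2.4]
width: 0.55
shift cm [-0.15  0.09  1.05] turn [ 0.    -0.002  0.002] tcp [0.6543 0.0176 0.0785] w 0.55 t 24.77 q [-0.1   0.92  0.    1.59 -0.01  0.63  0.06] F [-0.9  0.3 -2.4]
```

```bash
python3 -m pendant '[-0.1,0.05,0.4,0,0,0,3, 0,0,0.3,0,0,0,3, 0,0,0.1,0,0,0,3, 0,0,0,0,0,0,3]'; python3 -c "
from h import *
to(.653,.0165,.068)"; python3 -m pendant '[0,0,0.1,0,0,0,3, 0,0,0,0,0,0,3]';python3 -m pendant '[0,0,0.1,0,0,0,3, 0,0,0,0,0,0,3]'
```

```text
clock: 25.28
tcp_pos: [0.6524, 0.0172, 0.069]
tool_rot: [-0.0, 0.997, 0.077, -0.0]
wrist_force: [-0.0, 0.2, -2.4]
width: 0.543
shift cm [0.05 0.08 0.1 ] turn [-0.     0.     0.002] tcp [0.6524 0.0172 0.069 ] w 0.543 t 25.27 q [-0.1   0.93  0.    1.59 -0.01  0.62  0.06] F [-0.   0.2 -2.4]
clock: 25.52
tcp_pos: [0.6526, 0.0172, 0.0682]
tool_rot: [-0.0, 0.997, 0.077, 0.0]
wrist_force: [0.6, 0.8, -0.8]
width: 0.548
clock: 25.78
tcp_pos: [0.6526, 0.0172, 0.0681]
tool_rot: [-0.0, 0.997, 0.077, 0.0]
wrist_force: [-2.3, 0.8, 4.5]
width: 0.551
```

```bash
python3 -m pendant '[0,0,-0.05,0,0,0,3, 0,0,0,0,0,0,5.5, 0,0,0,0,0,0,6.5, 0,0,0,0,0,0,8.54, 0,0,0,0,0,0,8.54, 0,0,0,0,0,0,8.54]';  python3 -m pendant '[0,0,-2,0,0,0,8.54, 0,0,-4,0,0,0,8.54, 0,0,-5,0,0,0,8.54, 0,0,-4,0,0,0,8.54, 0,0,-1.5,0,0,0,8.54, 0,0,0,0,0,0,8.54, 0,0,0,0,0,0,8.54]'
python3 - <<'E'
from h import *
to(.442,-.0525,.23)
import m
cv2.imwrite("pics/w9.png",m.r["frame"])
E
```

```text
clock: 26.52
tcp_pos: [0.6525, 0.0172, 0.0675]
tool_rot: [-0.0, 0.997, 0.077, -0.0]
wrist_force: [0.3, 0.0, 0.0]
width: 1.0
clock: 27.4
tcp_pos: [0.6513, 0.0171, 0.231]
tool_rot: [-0.0, 0.997, 0.077, -0.002]
wrist_force: [0.0, 0.1, -0.2]
width: 0.999
shift cm [-21.75   3.65   0.16] turn [-0.     0.003  0.002] tcp [0.6513 0.0171 0.231 ] w 0.999 t 27.4 q [-0.1   0.72  0.01  1.48 -0.01  0.94  0.07] F [ 0.   0.1 -0.2]
a [328.  32.] [ 290    0   78   76 4886] [0.6292 0.1718 0.015 ]
b [327. 129.] [292  91  73  77 957] [0.639  0.0901 0.015 ]
c [327. 215.] [294 181  69  46 896] [0.6505 0.0319 0.015 ]
d [327. 291.] [295 263  65  46 867] [ 0.6638 -0.0518  0.015 ]
blue none [ 46. 103.]
green none [ 46. 433.]
red [ 0.442  -0.0526] 2378 2527 [ 95. 256.] [ 90. 259.]
yellow [0.6418 0.0939] 3415 3473 [329. 127.] [327. 126.]
green [0.6529 0.0184] 3319 3485 [328. 234.] [327. 239.]
blue [ 0.6649 -0.062 ] 3435 3681 [327. 349.] [326. 355.]
red none [328.  15.]
```

View pics/w9.png

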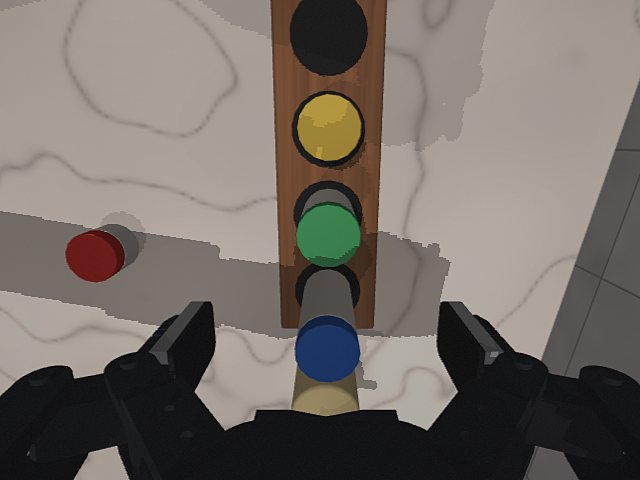

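All three are within ~2 mm of their disc centres: yellow (329,127), green (328,234), blue (327,349). Next is red, at (95,256).

```bash
python3 -m pendant '[-2.5,0.4,0,0,0,0,8.54, -4,0.7,0,0,0,0,8.54, -5,0.8,0,0,0,0,8.54, -5,0.8,0,0,0,0,8.54, -3.5,0.6,0,0,0,0,8.54, -1.6,0.3,0,0,0,0,8.54, 0,0,0,0,0,0,8.54, 0,0,0,0,0,0,8.54]'; python3 -c "
from h import *
to(.442,-.0525,.011)"
```

```text
clock: 28.45
tcp_pos: [0.4456, -0.0514, 0.2322]
tool_rot: [-0.0, 0.997, 0.078, 0.0]
wrist_force: [0.7, 0.2, -0.4]
width: 1.001
shift cm [-0.38  0.06 22.12] turn [-0.    -0.     0.003] tcp [ 0.4456 -0.0514  0.2322] w 1.001 t 28.45 q [ 0.02  0.46 -0.01  2.08  0.    0.6   0.16] F [ 0.7  0.2 -0.4]
```

```bash
python3 -m pendant '[-0.15,0.05,3,0,0,0,8.54, 0,0,5,0,0,0,8.54, 0,0,5,0,0,0,8.54, 0,0,4.5,0,0,0,8.54, 0,0,2.7,0,0,0,8.54, 0,0,1.2,0,0,0,8.54, 0,0,0,0,0,0,8.54, 0,0,0,0,0,0,8.54]'; python3 -c "
from h import *
to(.442,-.0525,.011)"
```

```text
clock: 29.45
tcp_pos: [0.4479, -0.0527, 0.0221]
tool_rot: [-0.001, 0.997, 0.078, -0.003]
wrist_force: [-0.5, -0.2, -0.2]
width: 1.004
shift cm [-0.57 -0.11  1.11] turn [-0.002  0.007  0.003] tcp [ 0.4479 -0.0527  0.0221] w 1.004 t 29.45 q [ 0.02  0.89 -0.01  2.21  0.14  0.04  0.03] F [-0.5 -0.2 -0.2]
```

Joint 6 is at its limit (0.04): this pose is too close in and too low, so the tool stopped at z=0.022. I'll move outward slightly to leave the limit, grip red by its upper half there, slide it outward along the counter, and regrasp lower.

```bash
python3 -m pendant '[0.3,-0.1,-0.1,0,0.006,0,8.54, 0,0,0,0,0,0,8.54]'
python3 - <<'E'
from h import *
to(.442,-.0525,.022)
r=ctrl.read_camera("wrist"); cv2.imwrite("pics/w10.png",r["frame"]);
E
```

```text
clock: 29.7
tcp_pos: [0.4507, -0.0514, 0.0236]
tool_rot: [-0.001, 0.997, 0.078, -0.0]
wrist_force: [-0.3, -0.0, 0.2]
width: 0.999
shift cm [-0.88 -0.02  0.16] turn [-0.002  0.     0.003] tcp [ 0.4507 -0.0514  0.0236] w 0.999 t 29.7 q [ 0.02  0.89 -0.01  2.21  0.22  0.04 -0.06] F [-0.3 -0.   0.2]
```

View pics/w10.png

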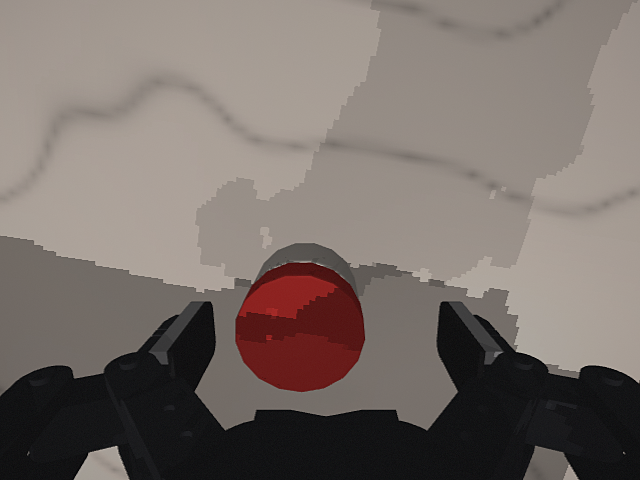

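```bash
python3 -m pendant '[0.2,0,0,0,0,0,7, 0,0,0,0,0,0,6.3, 0,0,0,0,0,0,5.8, 0,0,0,0,0,0,5.4, 0,0,0,0,0,0,5.2, 0,0,0,0,0,0,5.2]'
python3 - <<'E'
from h import *
to(.442,-.0525,.022)
r=ctrl.read_camera("wrist"); cv2.imwrite("pics/w11.png",r["frame"]);
E
```

```text
clock: 30.5
tcp_pos: [0.4519, -0.0513, 0.023]
tool_rot: [-0.001, 0.997, 0.077, -0.001]
wrist_force: [-2.2, -0.1, 1.2]
width: 0.608
shift cm [-1.   -0.03  0.1 ] turn [-0.002  0.002  0.002] tcp [ 0.4519 -0.0513  0.023 ] w 0.608 t 30.5 q [ 0.02  0.89 -0.02  2.21  0.23  0.05 -0.06] F [-2.2 -0.1  1.2]
```

View pics/w11.png

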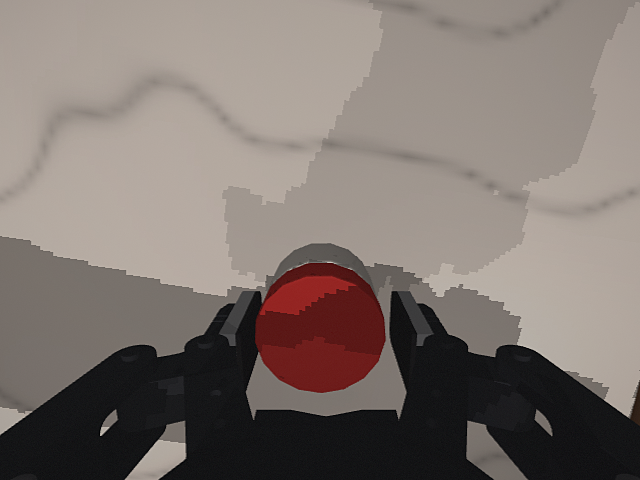

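Red is caged upright at (321,328). Sliding it 6 cm outward.

```bash
python3 -m pendant '[0.5,0,0,0,0,0,5.2, 1,0,0,0,0,0,5.2, 1,0,0,0,0,0,5.2, 1,0,0,0,0,0,5.2, 1,0,0,0,0,0,5.2, 1,0,0,0,0,0,5.2, 0.5,0,0,0,0,0,5.2, 0,0,0,0,0,0,5.2]'
python3 - <<'E'
from h import *
to(.51,-.044,.011)
r=ctrl.read_camera("wrist"); cv2.imwrite("pics/w12.png",r["frame"]);
E
```

```text
clock: 31.55
tcp_pos: [0.5124, -0.0418, 0.0229]
tool_rot: [-0.001, 0.997, 0.078, -0.0]
wrist_force: [-0.1, 1.1, -0.1]
width: 0.611
shift cm [-0.27  0.19  1.19] turn [-0.002  0.     0.003] tcp [ 0.5124 -0.0418  0.0229] w 0.611 t 31.55 q [ 0.03  0.9  -0.06  2.03  0.21  0.21 -0.06] F [-0.1  1.1 -0.1]
```

View pics/w12.png

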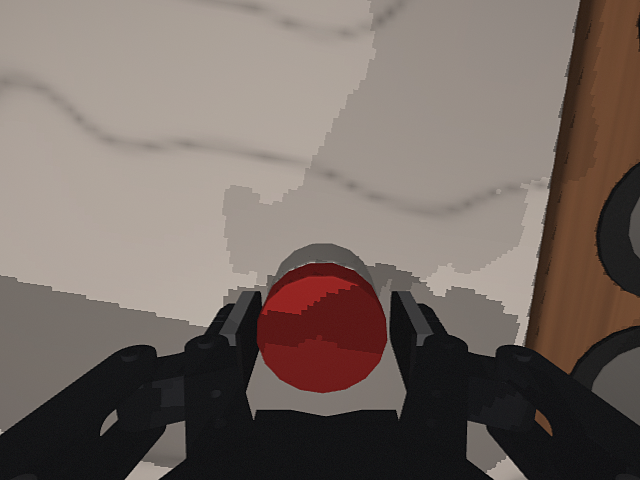

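Run:
```python
from h import *
r=ctrl.read_camera("wrist"); x,A,B,ce=lid(r,"red",(321,325)); print(x,A,B); to(*x,.010)
```

```text
[ 0.51138202 -0.04170074] 13339 14094.086831606226
shift cm [-0.02 -0.02  1.29] turn [-0.002  0.001  0.002] tcp [ 0.5117 -0.0419  0.0229] w 0.609 t 31.65 q [ 0.03  0.9  -0.06  2.03  0.21  0.21 -0.06] F [ 0.8  0.8 -0.3]
```

Aligned to within 0.2 mm. Lowering and closing, then lifting.

```bash
python3 -m pendant '[0,0,0.6,0,0,0,5.2, 0,0,0.6,0,0,0,5.2, 0,0,0,0,0,0,5.2, 0,0,0,0,0,0,3, 0,0,0,0,0,0,3, 0,0,0,0,0,0,3]' && python3 -m pendant '[0,0,-1,0,0,0,3, 0,0,-3,0,0,0,3, 0,0,-5,0,0,0,3, 0,0,-5,0,0,0,3, 0,0,-3,0,0,0,3, 0,0,-1,0,0,0,3, 0,0,0,0,0,0,3, 0,0,0,0,0,0,3]'
python3 - <<'E'
from h import *
to(.629,.1745,.19)
r=ctrl.read_camera("wrist"); cv2.imwrite("pics/w13.png",r["frame"]);
E
```

```text
clock: 32.4
tcp_pos: [0.5114, -0.0419, 0.0109]
tool_rot: [-0.001, 0.997, 0.077, -0.001]
wrist_force: [-0.7, -0.0, -0.8]
width: 0.55
clock: 33.4
tcp_pos: [0.5107, -0.0423, 0.1896]
tool_rot: [-0.001, 0.997, 0.077, -0.002]
wrist_force: [0.3, -0.8, -1.8]
width: 0.545
shift cm [ 15.04 -19.59  -0.05] turn [-0.003  0.005  0.002] tcp [ 0.5107 -0.0423  0.1896] w 0.545 t 33.4 q [ 0.09  0.61 -0.16  1.94  0.15  0.61 -0.01] F [ 0.3 -0.8 -1.8]
```

View pics/w13.png

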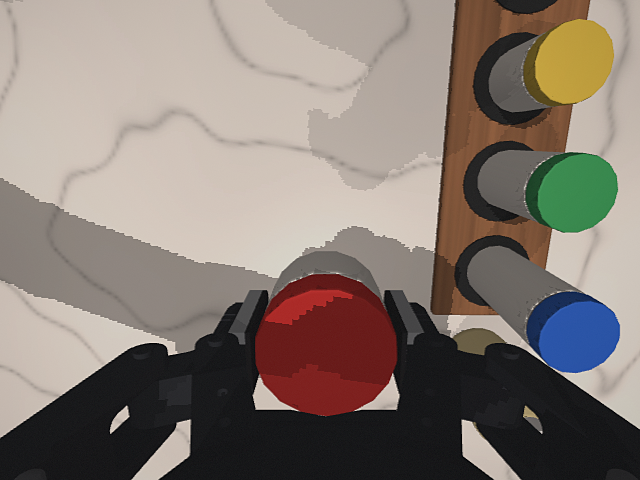

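```bash
python3 -m pendant '[0.4,-1.8,0,0,0,0,3, 1,-3.6,0,0,0,0,3, 1.8,-4.2,0,0,0,0,3, 2.6,-4,0,0,0,0,3, 3.2,-3,0,0,0,0,3, 3.2,-1.8,0,0,0,0,3, 2,-0.9,0,0,0,0,3, 0.8,-0.3,0,0,0,0,3]'; python3 -m pendant '[0,0,0,0,0,0,3, 0,0,0,0,0,0,3]'
python3 - <<'E'
from h import *
to(.629,.1745,.026)
r=ctrl.read_camera("wrist"); cv2.imwrite("pics/w14.png",r["frame"]);
E
```

```text
clock: 34.45
tcp_pos: [0.6296, 0.1754, 0.1893]
tool_rot: [-0.001, 0.997, 0.078, -0.002]
wrist_force: [-1.0, 0.9, -1.9]
width: 0.545
clock: 34.7
tcp_pos: [0.6287, 0.1733, 0.1907]
tool_rot: [-0.001, 0.997, 0.077, -0.002]
wrist_force: [0.0, 0.4, -1.6]
width: 0.542
shift cm [ 0.1  -0.09 16.47] turn [-0.001  0.004  0.002] tcp [0.6287 0.1733 0.1907] w 0.542 t 34.7 q [-0.28  0.77 -0.12  1.52  0.11  0.86 -0.28] F [ 0.   0.4 -1.6]
```

View pics/w14.png

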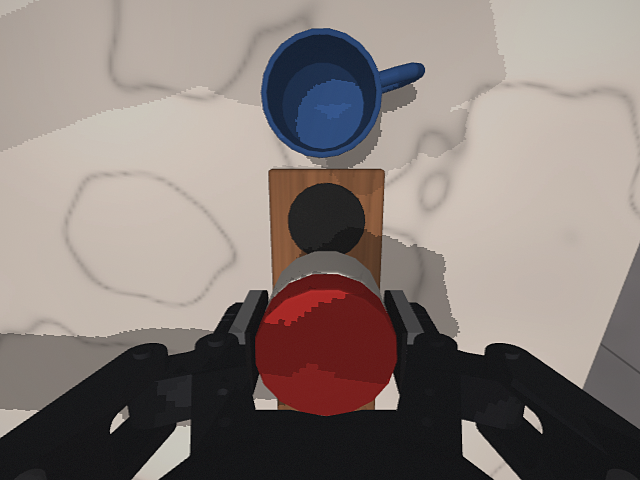

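Red is held over disc a (visible at 327,218), and the mug (322,93) is clear. Descending.

```bash
python3 -m pendant '[0,-0.1,3,0,0,0,3, 0,0,4.5,0,0,0,3, 0,0,4.5,0,0,0,3, 0,0,2.6,0,0,0,3, 0,0,0.9,0,0,0,3, 0,0,0,0,0,0,3, 0,0,0,0,0,0,3]'; python3 -c "
from h import *
to(.629,.1745,.026)"
```

```text
clock: 35.62
tcp_pos: [0.6303, 0.176, 0.0377]
tool_rot: [-0.001, 0.997, 0.077, 0.0]
wrist_force: [0.9, 0.4, -0.2]
width: 0.547
shift cm [-0.15  0.14  1.17] turn [-0.003 -0.001  0.002] tcp [0.6303 0.176  0.0377] w 0.547 t 35.62 q [-0.29  0.98 -0.09  1.59  0.14  0.58 -0.31] F [ 0.9  0.4 -0.2]
```

```bash
python3 -m pendant '[-0.1,0.1,0.4,0,0,0,3, 0,0,0.4,0,0,0,3, 0,0,0.15,0,0,0,3, 0,0,0,0,0,0,3]'; python3 -c "
from h import *
to(.629,.1745,.026)"; python3 -m pendant '[0,0,0.1,0,0,0,3, 0,0,0,0,0,0,3]';python3 -m pendant '[0,0,0.1,0,0,0,3, 0,0,0,0,0,0,3]'
```

```text
clock: 36.12
tcp_pos: [0.6282, 0.1747, 0.0264]
tool_rot: [-0.001, 0.997, 0.077, -0.001]
wrist_force: [0.5, -0.3, -1.3]
width: 0.543
shift cm [0.07 0.03 0.04] turn [-0.002  0.002  0.002] tcp [0.6282 0.1747 0.0264] w 0.543 t 36.12 q [-0.29  0.99 -0.09  1.6   0.14  0.56 -0.31] F [ 0.5 -0.3 -1.3]
clock: 36.38
tcp_pos: [0.6285, 0.1748, 0.0259]
tool_rot: [-0.001, 0.997, 0.077, -0.001]
wrist_force: [-0.9, -0.1, 1.4]
width: 0.547
clock: 36.62
tcp_pos: [0.6285, 0.1748, 0.0258]
tool_rot: [-0.001, 0.997, 0.077, -0.001]
wrist_force: [-1.7, -0.4, 7.8]
width: 0.545
```

```bash
python3 -m pendant '[0,0,-0.1,0,0,0,3, 0,0,0,0,0,0,5.5, 0,0,0,0,0,0,6.5, 0,0,0,0,0,0,8.54, 0,0,0,0,0,0,8.54, 0,0,0,0,0,0,8.54]';  python3 -m pendant '[0,0,-2,0,0,0,8.54, 0,0,-4,0,0,0,8.54, 0,0,-5,0,0,0,8.54, 0,0,-5,0,0,0,8.54, 0,0,-4,0,0,0,8.54, 0,0,-1,0,0,0,8.54]';python3 -m pendant '[-2,0,0,0,0,0,8.54, -5,0,0,0,0,0,8.54, -5,-2,0,0,0,0,8.54, -5,-5,0,0,0,0,8.54, -3,-5,0,0,0,0,8.54, 0,-5,0,0,0,0,8.54, 0,-5,0,0,0,0,8.54, 0,-4,0,0,0,0,8.54]'; python3 -m pendant '[0,-4,0,0,0,0,8.54, 0,-3,0,0,0,0,8.54, 0,-1,0,0,0,0,8.54, 0,0,0,0,0,0,8.54, 0,0,0,0,0,0,8.54]';python3 - <<'E'
from h import *
to(.4,.4,.23)
for n in("top","scene"):
    T=ctrl.read_camera(n); cv2.imwrite(f"pics/{n}_end.png",T["frame"])
    for c,q in [("yellow",(.6405,.095)),("green",(.6525,.016)),("blue",(.6645,-.063)),("red",(.6285,.174))]:
        u=proj(T,np.array([[*q,.015+H[c]]]))[0]
        try: x,A,B,ce=lid(T,c,u,.015); print(n,c,x.round(4),A,round(B))
        except Exception as e: print(c,"none",u.round())
E
```

```text
clock: 37.38
tcp_pos: [0.6283, 0.1747, 0.0256]
tool_rot: [-0.001, 0.997, 0.077, -0.001]
wrist_force: [-0.5, 0.5, 0.1]
width: 0.998
clock: 38.12
tcp_pos: [0.6306, 0.1748, 0.2405]
tool_rot: [-0.002, 0.997, 0.077, 0.003]
wrist_force: [0.7, 1.0, 0.7]
width: 1.0
clock: 39.12
tcp_pos: [0.3964, 0.3973, 0.2366]
tool_rot: [-0.001, 0.997, 0.078, -0.001]
wrist_force: [0.5, -0.5, 0.3]
width: 1.003
clock: 39.75
tcp_pos: [0.3861, 0.4724, 0.2366]
tool_rot: [-0.0, 0.997, 0.076, -0.001]
wrist_force: [-1.0, -0.3, -0.5]
width: 0.999
shift cm [0.27 7.37 0.66] turn [-0.     0.002  0.   ] tcp [0.3861 0.4724 0.2366] w 0.999 t 39.75 q [-0.91  0.66 -0.09  1.61  0.07  0.88 -0.87] F [-1.  -0.3 -0.5]
top yellow [0.6389 0.0939] 1021 1038
top green [0.6514 0.0181] 978 1106
top blue [ 0.6623 -0.0621] 1123 1202
top red [0.6261 0.1749] 966 993
scene yellow [0.6415 0.092 ] 983 1053
scene green [0.6526 0.0165] 956 1059
scene blue [ 0.6646 -0.0638] 984 1074
scene red [0.6288 0.1732] 996 1058
```

View pics/top_end.png

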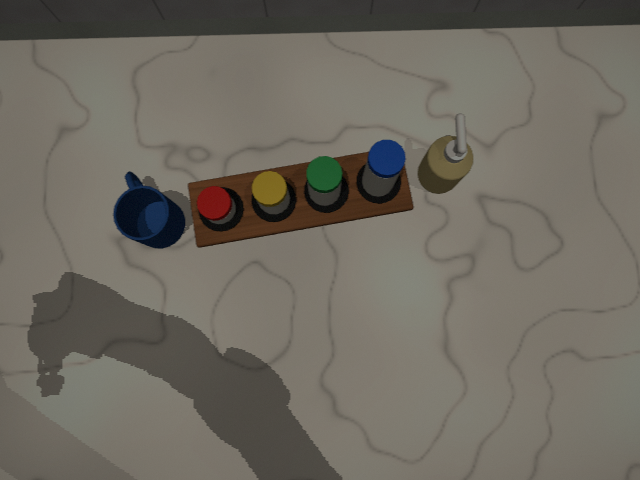

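View pics/scene_end.png

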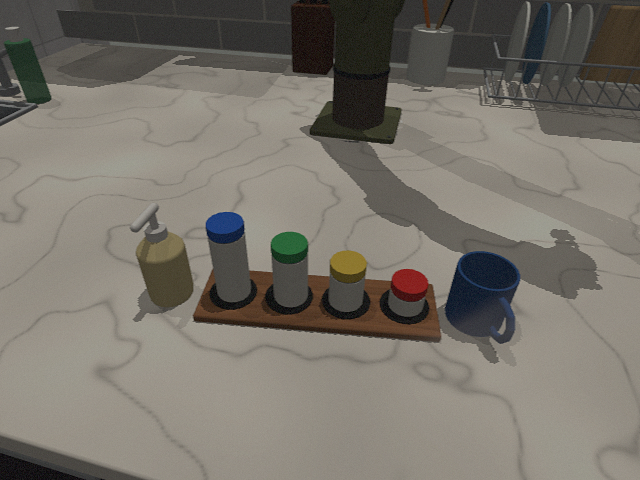

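Both views show blue, green, yellow and red in order from the soap to the mug, upright on the discs. In the top view every canister is within about 1–3 mm of its disc centre. The soap and mug look unmoved. Handing in.

```bash
python3 -c "
from station import ctrl
print(ctrl.hand_in())"
```

```text
the job is handed in; nothing more can be done
None
```

All four canisters stand upright on the discs in height order: blue next to the soap (disc d), then green (c), yellow (b) and red next to the mug (a). Each was lowered until the wrist force showed contact, then released. The last reading before hand-in was at about 40 s of the 109 s allowed.

**Last checks**
- **Centring:** in the final top view each canister is about 1–3 mm from its disc centre. Green is the furthest off at about 3 mm there, and about 2 mm in the wrist view.
- **Soap and mug:** they appear unmoved, at the same pixels as at the start.
- **Forces:** the highest force I read was about 11 N.

**What disagreed or went wrong**
- **Camera disagreement:** the top and scene cameras differed by about 7 mm in x for the discs. I relied on the wrist camera, which lay between them.
- **Red grasp:** the first attempt at red brought joint 6 to its lower limit, reading 0.04 (range starts at 0.04). The arm stopped 11 mm above the target height. I caged red loosely in the fingers, slid it 6 cm outward along the counter, and regrasped it there.

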